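# Clamp a coated mortar prism with the star handle

## Task

Lay the blue-coated mortar prism, coat up, lengthwise on the bed of the green bench clamp between its jaws and let go of it, then turn the star handle clockwise, pushing one spoke after another, until the jaw has pushed the prism against the anvil and grips it firmly. The mortar is young, so stop as soon as you feel it firmly held, do not crush it, and leave the handle alone then; do not disturb the other things on the bench.

Things in the scene. Friction and masses are not known exactly. Their poses are not given: they have to be found in the camera images.
- prism: the blue-coated mortar prism, 40 (x) x 100 (y) x 40 (z) mm, about 0.35 kg: grey sides, bright blue top, a blue drip on each long side. Origin: centre of its underside; y along its length, z up through the blue face. Best gripped from above across its 40 mm width. Either end may face the anvil
- clamp: the fixed green bench clamp: base plate 120 (x) x 360 (y) x 20 mm, its top is the bed, with a bright steel strip. Origin on the table under the bed's centre line, y along the bed from anvil to gearbox (92 x 92 mm, top 85 mm above the table, centred at y = 150 mm). The prism must lie within 10 mm of the centre line and 0.12 rad of parallel to it
- bed (a point): the place to lay the prism: a point on top of the bed, 20 mm above the table, on its centre line at clamp y = -53 mm. The dark steel anvil beside it, 64 mm wide and 50 mm high above the bed, was set by hand: its face stands somewhere from clamp y = -119 to -111 mm, not measured. A prism centred here clears the anvil by 8 to 16 mm and the open jaw by 15 mm or more
- jaw_pad: red pad of the moving jaw, 50 mm wide, 6 to 46 mm above the bed; origin at mid-height of its face, which looks along the clamp's -y to the anvil. It stands at clamp y = 30 mm less 10 mm per rad of the star handle. A short stiff spring (30 N/mm) carries it: from the prism meeting the anvil, the grip passes 25 N after 0.9 mm of jaw travel, 70 N after 2.4 mm and 95 N after 3.2 mm, too fine to judge by eye
- hub (a point): the star handle's vertical axis at mid-height of its spokes, 123 mm above the table. Steel hub 56 mm wide, its top 139 mm above the table; four level steel spokes, 12 mm thick, 90 degrees apart, with 26 mm black balls centred 110 mm from the axis; push a spoke between 40 and 90 mm from the axis. Between the spokes all is free down to 90 mm above the table
- star (a joint): star handle angle, rad: grows clockwise from above, closing the jaw 10 mm per rad; 0 open, 5.7 end. At every multiple of 1.571 the spokes lie along the clamp's x and y. It stays where left. Friction: 0.75 N m to turn (8.8 N at 85 mm radius); each 10 N of grip adds 0.1 N m (1.2 N there). A firm grip is 25 to 70 N (11 to 17 N of push at 85 mm; a pusher at rest reads 1 to 2 N less); above 95 N the mortar cracks
- bare_prism: bystander: an uncoated grey prism of the same size, mass and axes as the blue one; leave it
- pail: bystander: white paint pail with blue paint, 160 mm wide, 150 mm high; origin at the centre of its underside
- brush: bystander: a paint brush lying on the table, 200 mm long along its x
- wrench: bystander: a wrench lying on the table, 180 mm long along its x
- putty_knife: bystander: a putty knife lying on the table, 200 mm long along its x
- jar: bystander: a lidded jar, 68 mm wide, 60 mm high; origin at the centre of its underside
Mind the look-alikes: they are no part of the job. Leave any pink or turquoise look-alike of the prism alone.

How it is judged (in metres and radians):
On the way, in this order (a step that is already met when the one before it is completed fails the run):
1. the blue prism lies, coat up, on the bed between the jaws, released, before it is gripped (x of prism in the frame of clamp between -0.01 and 0.01 m and z of prism in the frame of clamp between 0.016 and 0.025 m and angle between the y axis of prism and the y axis of clamp, either way round below 0.12 rad and angle between prism's own z axis and vertical below 0.08 rad and contact force between the fingers and prism below 0.2 N and linear speed of prism below 0.02 m/s and contact force between jaw_pad and prism below 1 N), for 0.2 s.
2. the jaw grips the prism firmly (more than 25 N) (x of prism in the frame of clamp between -0.01 and 0.01 m and z of prism in the frame of clamp between 0.016 and 0.025 m and angle between the y axis of prism and the y axis of clamp, either way round below 0.12 rad and angle between prism's own z axis and vertical below 0.08 rad and contact force between jaw_pad and prism above 25 N), for 0.1 s.
At the end, for the whole second after the job is handed in: The blue-coated prism lies at rest on the clamp's bed, coat up, within 10 mm of the bed's centre line and 0.12 rad of parallel to it, gripped between the red jaw pad and the anvil with 25 to 70 N, with nothing of the robot touching anything (all of step 2 and contact force between jaw_pad and prism below 70 N and linear speed of prism below 0.01 m/s).
It fails at once if the prism is squeezed by the jaw with more than 95 N and cracks (contact force between jaw_pad and prism above 95 N).
It fails at once if a bystander is disturbed: bare prism, pail or jar moved by more than 20 mm, brush, wrench or putty knife by more than 30 mm (distance of any of bare_prism, pail, jar from where it was at the start of the episode above 0.02 m or distance of any of brush, wrench, putty_knife from where it was at the start of the episode above 0.03 m).
It also fails if it takes over 72 s, if anything falls off the work surface, if the arm or the gripper's body presses on something with over 40 N, if the wrist force passes 120 N, or if a joint passes its speed limit or range.

## Robot

A 6-joint arm with a two-finger parallel gripper is mounted at the origin on the work surface. World frame = base frame: x ahead of the robot, y to its left, z up, the work surface at z = 0. Lengths are in m, angles in degrees, forces in N, time in s.
With the tool pointing down it reaches from about 0.425 to 0.925 m from the base axis. Payload 12.5 kg.
Tool frame: the origin (TCP) lies midway between the tips of the shut fingers; the grasp point (between the pads) lies 19 mm behind it; z points along the fingers, y is the line along which they close (so a half turn about z gives the same grasp; the last joint's range is limited). The gripper opens to 85 mm and grips with 20 to 120 N. Pads are 22 mm wide; open, the fingers measure 114 mm over their backs; the gripper's body (76 mm by 85 mm) begins 54 mm behind the grasp point. The pads swing forward as they close: fully open they stand 13 mm farther back than shut.
Start: joints at [68.319, 28.126, 89.318, -0, 62.55, -6.05], TCP at [0.168, 0.602, 0.231] pointing down, gripper open.
Joint ranges: [-177.58, 177.58], [-47.91, 125.51], [2.72, 160], [-65.01, 245.01], [3.68, 167.84], [-153.87, 153.87]. Speed limits (degrees/s): [127.2, 127.2, 159.86, 180, 180, 180].

## Interface

Orientations are given as [roll, pitch, yaw] about the fixed x, y, z axes, in that order (R = Rz(yaw) Ry(pitch) Rx(roll)).
In Python, from station import read_state, viewer, ticket gives the robot as it stands.
- The arm moves only by the tool arm_command, never from a script. Its argument "series" is a list of rows, each a list of 2 entries, a list of its own where there are three numbers: the shift along the tool's x, y, z in m, then the turn about the tool's z in rad. A call has 1 to 5 rows; each row shifts and turns the commanded pose from where the row before left it, along the tool's axes as they then stand; what a row does not reach is not made up. A row lasts 1/12 s, in which the tool goes at most 41.7 mm and 7.16 degrees, less where a joint would pass 70% of its speed; a pose out of reach is approached as far as the arm can. A call with a gripper value outside its range is refused whole. "fingers" is the gripper's target within -1 to 1 (shut at 1, half-way at 0, fully open at -1), set as the call begins (left out, the last holds). The fingers move at their own pace and stop on an object; "squeeze" is the grip in N (left out, the last holds). Time passes only in rows, so rows that do not move let the fingers close. It gives the time, the measured TCP pose, the force, the opening and the grip force at its end, in the units of the state.
- read_state(): the state, without advancing time (a new reading comes with each control period).
- viewer.read_camera(name): name is "scene" or "top" or "wrist"; returns a dict with "pixels" (420x560x3 uint8, red, green, blue), "z_map" (420x560 float32, m along the optical axis (not along the pixel's ray), 0 where there is no reading), "intrinsics" (3x3 intrinsics, pixels), "rvec" (rotation vector, rad) and "tvec" (3), from world to camera coordinates, as OpenCV has them. Camera axes: x right, y down, z forward; pixel columns grow to the right and rows downward; lengths in m; the calibration is good to about 2 mm. A picture is of the moment at which its call begins.
- ticket.close_job(): hands the job in; it is judged then, once.
The state is a dict: "time_s": time; "q": joint angles; "joint_velocities": joint speeds; "joint_efforts": joint torques, N m; "tcp_pos": TCP position; "eef_rot": TCP orientation; "wrist_force": force on the tool from outside, world axes, zero at the start; "ft_torque": the same for the moment, N m; "opening": finger opening in m; "grip_force": force on a finger pad.
Only numpy, scipy, OpenCV 4.12 (cv2) and the standard library are available. Lean on these libraries where they do the work, as an engineer would, in place of code of your own. Each camera call takes 0.05 s, during which the arm holds its last target. There are 200 camera calls.

## Working session

There is one attempt and no reset: what is moved stays moved. The work goes in short steps, Python scripts to look and compute and a tool call to move; the robot and the scene stay as the last step left them, time stands still between calls to the robot, and variables do not carry over. Pictures are saved under pics/ and viewed, at most 10 in all, crops included, and the job is handed in when it is done.

Besides the shell and the picture viewer there is one more tool, called as name(argument=value, ...) on one line, values as JSON. arm_command: Moves the arm, as the interface text tells. Its arguments: {"type":"object","properties":{"series":{"type":"array"},"fingers":{"type":"number"},"squeeze":{"type":"number"}},"required":["series"]}

```bash
mkdir -p pics; cat > h.py <<'E'
import numpy as np, cv2
from station import read_state, viewer, ticket
def cam(n):
    c=viewer.read_camera(n); c['R']=cv2.Rodrigues(np.array(c['rvec'],float))[0]; c['K']=np.array(c['intrinsics']); c['t']=np.array(c['tvec'],float).ravel(); return c
def ray(c,uv,z):
    uv=np.atleast_2d(uv).astype(float); d=np.c_[uv,np.ones(len(uv))]@np.linalg.inv(c['K']).T@c['R']; o=-c['R'].T@c['t']
    return o+d*((z-o[2])/d[:,2])[:,None]
def pts(c):
    z=c['z_map']; h,w=z.shape; u,v=np.meshgrid(np.arange(w),np.arange(h))
    p=np.stack([u,v,np.ones_like(u)],-1)@np.linalg.inv(c['K']).T*z[...,None]
    return (p-c['t'])@c['R']
def save(c,n,box=None,s=1):
    im=c['pixels'][...,::-1]
    if box: im=im[box[1]:box[3],box[0]:box[2]]
    cv2.imwrite('pics/'+n,cv2.resize(im,None,fx=s,fy=s,interpolation=cv2.INTER_CUBIC))
E
python3 - <<'E'
from h import *
for n in ['scene','top']:
    c=cam(n); save(c,n+'0.png'); print(n,-c['R'].T@c['t'],c['K'][0,0])
print(read_state())
E
```

```text
scene [1.14311564 0.44347687 1.05530523] 402.37775119696244
top [0.29998802 0.08303866 1.59944464] 477.67536681169923
{'time_s': 0.1, 'q': array([ 6.83186152e+01,  2.81595181e+01,  8.93466007e+01,  2.64516062e-04,
        6.25513499e+01, -6.05048977e+00]), 'joint_velocities': array([-0.01435247, -0.11326324, -0.19411921,  0.11171466,  0.03806   ,
        0.01302149]), 'joint_efforts': array([ 2.63640693e-03, -6.19443941e+01, -2.62031543e+01, -1.21859857e-04,
        2.87737945e-03, -1.79279704e-05]), 'tcp_pos': array([0.1683    , 0.60169807, 0.23079913]), 'eef_rot': array([-1.79942876e+02, -6.29078592e-03,  1.64368980e+02]), 'wrist_force': array([ 0.42467971,  0.54921512, -0.52164329]), 'ft_torque': array([-0.05469644,  0.00549941, -0.05758293]), 'grip_force': 0.0, 'opening': 0.08530524408297178}
```

View pics/top0.png

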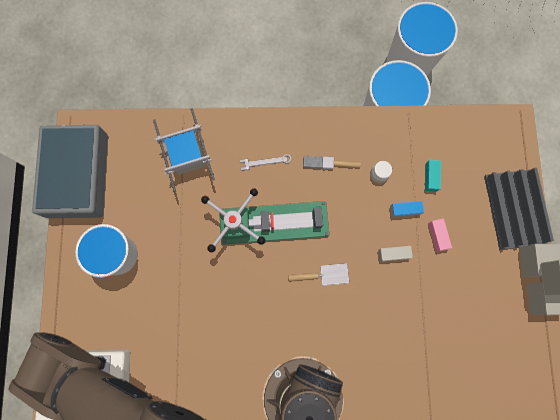

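View pics/scene0.png

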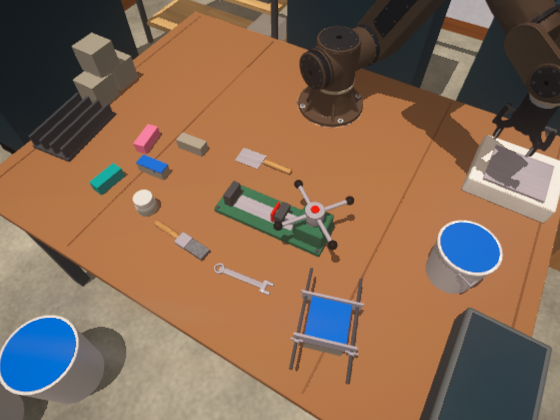

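The top view shows these things that could be taken for the prism: 
- blue block at (407,209), the likely one
- turquoise block at (433,176)
- pink block at (441,235)
- bare grey block at (396,254)
- blue panel in a rack at (183,148)
- paint pails at (102,250), (400,88) and (427,28)

The clamp's anvil is at (318,217), its red pad near (272,221) and its hub at (232,219). The scene view agrees: blue block at (152,167), hub at (315,211).

```bash
python3 - <<'E'
from h import *
C={n:cam(n) for n in ['top','scene']}
def info(c,m,name):
    n,l,s,ce=cv2.connectedComponentsWithStats(m.astype(np.uint8)); P=pts(c)
    for i in range(1,n):
        if s[i,4]<15: continue
        q=P[l==i]; z=np.median(q[:,2])
        cn=np.argwhere(l==i)[:,::-1]; r=ray(c,cn,z)[:,:2]
        print(name,ce[i].round(1),s[i,4],'med',np.median(q,0).round(4),'rect',[np.round(a,4) for a in cv2.minAreaRect(r.astype(np.float32))])
for n,c in C.items():
    hsv=cv2.cvtColor(c['pixels'],cv2.COLOR_RGB2HSV); h,s,v=cv2.split(hsv)
    info(c,(abs(h.astype(int)-105)<8)&(s>150)&(v>100),n+' blue')
    info(c,((h<6)|(h>174))&(s>170)&(v>120),n+' red')
    info(c,(h>60)&(h<85)&(s>90)&(v>40)&(s<235),n+' green')
c=C['top']; 
a=cv2.resize(c['pixels'][190:270,190:340],None,fx=5,fy=5,interpolation=2)
b=cv2.resize(c['pixels'][160:280,360:460],None,fx=3.33,fy=3.33,interpolation=2)
s=C['scene']['pixels']
d=cv2.resize(s[120:220,80:220],None,fx=3,fy=2,interpolation=2)
o=np.zeros((600,800,3),np.uint8); o[:400,:750]=a
d=cv2.resize(s[125:200,120:220],(266,200)); e=cv2.resize(s[170:260,205:365],(356,200)); o[400:,:266]=d; o[400:,270:626]=e
f=cv2.resize(c['pixels'][195:225,385:430],(170,113));o[400:513,628:798]=f
cv2.imwrite('pics/crop1.png',o[...,::-1])
E
```

```text
top blue [427.3  28.5] 2107 med [ 1.5469 -0.6486 -0.4284] rect [array([ 1.5499, -0.6487]), array([0.254 , 0.2516]), np.float64(39.9113)]
top blue [399.4  85.4] 1986 med [ 1.2606 -0.4983 -0.4287] rect [array([ 1.2718, -0.4981]), array([0.2056, 0.2537]), np.float64(1.0484)]
top blue [182.2 147.6] 848 med [0.8012 0.3805 0.1012] rect [array([0.8017, 0.3805]), array([0.096 , 0.0992]), np.float64(17.4427)]
top blue [407.8 208. ] 336 med [ 0.6014 -0.3634  0.039 ] rect [array([ 0.6013, -0.3638]), array([0.0386, 0.0995]), np.float64(4.4376)]
top blue [101.2 250.2] 1739 med [0.4629 0.6075 0.1503] rect [array([0.4636, 0.6088]), array([0.141 , 0.1392]), np.float64(2.7735)]
top red [271.5 220.4] 18 med [0.5611 0.0911 0.0638] rect [array([0.5613, 0.091 ]), array([0.0033, 0.0496]), np.float64(89.292)]
top red [231.8 218.9] 34 med [0.5541 0.2127 0.1431] rect [array([0.5542, 0.2127]), array([0.0178, 0.0175]), np.float64(44.326)]
top green [286.9 221. ] 1397 med [0.5632 0.0367 0.0193] rect [array([0.5642, 0.0485]), array([0.1163, 0.2863]), np.float64(3.5715)]
top green [229.6 209.6] 22 med [0.5964 0.2
[... 1249 characters left out ...]
0.0266, 0.1301]), np.float64(3.436)]
scene green [252.  219.9] 684 med [0.6125 0.0374 0.0189] rect [array([0.6074, 0.0384]), array([0.0454, 0.2536]), np.float64(2.8248)]
scene green [296.4 211. ] 70 med [0.5189 0.139  0.0194] rect [array([0.5165, 0.1391]), array([0.024 , 0.0426]), np.float64(10.2767)]
scene green [327.8 220.3] 54 med [0.536  0.2512 0.0841] rect [array([0.5376, 0.2495]), array([0.0453, 0.0129]), np.float64(4.1814)]
scene green [310.4 230.5] 195 med [0.5932 0.2249 0.0839] rect [array([0.5886, 0.2214]), array([0.0321, 0.0761]), np.float64(5.1028)]
scene green [302.4 244.5] 155 med [0.6102 0.2118 0.0195] rect [array([0.6092, 0.2099]), array([0.0196, 0.0833]), np.float64(3.8897)]
```

View pics/crop1.png

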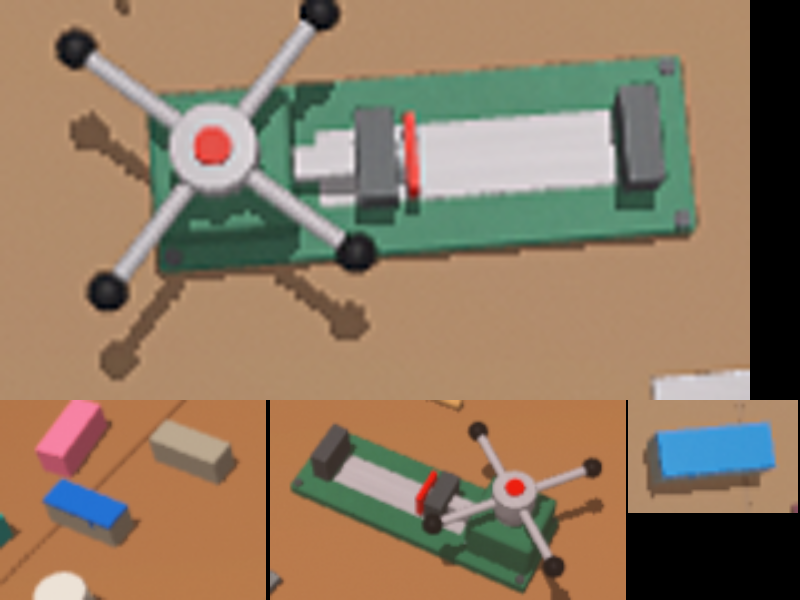

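The crop confirms the choice: it is the blue-topped, grey-sided block at (407,209), with a blue drip on its side. Next I'll work out the clamp frame and the spoke angles.

```bash
python3 - <<'E'
from h import *
for n in ['top','scene']:
    c=cam(n); hsv=cv2.cvtColor(c['pixels'],cv2.COLOR_RGB2HSV); P=pts(c); v=hsv[...,2]
    m=((v<60)&(P[...,2]>.105)&(P[...,2]<.15)&(np.hypot(P[...,0]-.556,P[...,1]-.213)<.14)).astype(np.uint8)
    k,l,s,ce=cv2.connectedComponentsWithStats(m)
    hub=[]
    for i in range(1,k):
        if s[i,4]>12: hub.append(ray(c,ce[i],.126)[0,:2])
    hub=np.array(hub); h0=hub.mean(0); print(n,'balls',hub.round(4),'mean',h0.round(4),'ang',np.degrees(np.arctan2(*(hub-h0).T[::-1])).round(1))
    g=((hsv[...,0]>60)&(hsv[...,0]<85)&(hsv[...,1]>90)&(abs(P[...,2]-.02)<.006)|(abs(P[...,2]-.02)<.004))&(abs(P[...,0]-.56)<.12)&(abs(P[...,1]-.04)<.24)
    k,l,s,ce=cv2.connectedComponentsWithStats(g.astype(np.uint8)); i=1+s[1:,4].argmax()
    print('plate',cv2.minAreaRect(ray(c,np.argwhere(l==i)[:,::-1],.02)[:,:2].astype(np.float32)))
    g=(P[...,2]>.064)&(P[...,2]<.08)&(abs(P[...,0]-.57)<.06)&(P[...,1]<.0)&(P[...,1]>-.12)
    print('anvil',g.sum(),cv2.minAreaRect(ray(c,np.argwhere(g)[:,::-1],.07)[:,:2].astype(np.float32)))
E
```

```text
top balls [[0.6432 0.1464]
 [0.6211 0.3008]
 [0.4892 0.1248]
 [0.4668 0.2791]] mean [0.555  0.2128] ang [ -37.    53.1 -126.8  143.1]
plate ((0.566951334476471, 0.03693452477455139), (0.12007910013198853, 0.2665981948375702), 3.489076852798462)
anvil 132 ((0.5730178952217102, -0.06057620793581009), (0.06100912764668465, 0.02461099997162819), 2.96101450920105)
scene balls [[0.4923 0.1256]
 [0.4701 0.2827]
 [0.6471 0.1488]
 [0.6256 0.3023]] mean [0.5588 0.2148] ang [-126.7  142.6  -36.8   52.6]
plate ((0.5692857503890991, 0.08529788255691528), (0.12159412354230881, 0.35815808176994324), 3.6903743743896484)
anvil 150 ((0.5782914161682129, -0.0560007244348526), (0.06711354851722717, 0.02835843898355961), 2.6045773029327393)
```

arm_command(series=[[[0,0,0],0.12],[[0,0,0],0.12],[[0,0,0],0.12],[[0,0,0],0.12],[[0,0,0],0.12]])

```text
time_s: 0.72
tcp_pos: [0.1684, 0.6019, 0.2313]
eef_rot: [-180.0, 0.0, 129.7]
wrist_force: [0.5, 0.1, -1.0]
opening: 0.0855
grip_force: 0.0
```

arm_command(series=[[[0,0,0],0.12],[[0,0,0],0.12],[[0,0,0],0.12],[[0,0,0],0.12],[[0,0,0],0.14]])

```text
time_s: 1.13
tcp_pos: [0.1684, 0.6019, 0.2312]
eef_rot: [-180.0, 0.0, 95.0]
wrist_force: [-0.6, -0.8, 0.5]
opening: 0.0851
grip_force: 0.0
```

arm_command(series=[[[-0.0317,0.025,0],0],[[-0.0317,0.025,0],0],[[-0.0317,0.025,0],0],[[-0.0317,0.025,0],0],[[-0.0317,0.025,0],0]])

```text
time_s: 1.55
tcp_pos: [0.3084, 0.4542, 0.2314]
eef_rot: [180.0, -0.0, 95.4]
wrist_force: [0.9, 0.8, 0.2]
opening: 0.0852
grip_force: 0.0
```

arm_command(series=[[[-0.0317,0.025,0],0],[[-0.0317,0.025,0],0],[[-0.0317,0.025,0],0],[[-0.0317,0.025,0],0],[[-0.0317,0.025,0],0]])

```text
time_s: 1.97
tcp_pos: [0.4478, 0.3078, 0.2315]
eef_rot: [180.0, -0.0, 95.3]
wrist_force: [0.3, 1.3, 0.7]
opening: 0.0851
grip_force: 0.0
```

arm_command(series=[[[-0.0317,0.025,0],0],[[-0.0317,0.025,0],0],[[-0.041,0.003,0],0],[[-0.041,0.003,0],0],[[-0.041,0.003,0],0]])

```text
time_s: 2.38
tcp_pos: [0.5229, 0.1275, 0.2311]
eef_rot: [-180.0, -0.0, 95.3]
wrist_force: [0.3, 0.3, -0.3]
opening: 0.0852
grip_force: 0.0
```

arm_command(series=[[[-0.041,0.003,0],0],[[-0.041,0.003,0],0],[[-0.041,0.003,0],0],[[-0.041,0.003,0],0],[[-0.041,0.003,0],0]])

```text
time_s: 2.8
tcp_pos: [0.5567, -0.0755, 0.2314]
eef_rot: [180.0, -0.0, 95.3]
wrist_force: [0.6, 1.0, 0.4]
opening: 0.0855
grip_force: 0.0
```

arm_command(series=[[[-0.041,0.003,0],0],[[-0.041,0.003,0],0],[[-0.041,0.003,0],0],[[-0.03,0.003,0],0],[[0,0,0],0]])

```text
time_s: 3.22
tcp_pos: [0.5833, -0.2298, 0.2307]
eef_rot: [180.0, 0.1, 95.1]
wrist_force: [-0.6, -0.2, -0.0]
opening: 0.0855
grip_force: 0.0
```

arm_command(series=[[[-0.04,0.002,0],0],[[-0.04,0.002,0],0],[[-0.04,0.002,0],0],[[0,0,0],0],[[0,0,0],0]])

```text
time_s: 3.63
tcp_pos: [0.5997, -0.3449, 0.2304]
eef_rot: [-180.0, -0.0, 95.2]
wrist_force: [-0.5, 0.2, 0.2]
opening: 0.0853
grip_force: 0.0
```

```bash
cat > m.py <<'E'
from h import *
def blue(c,z=None):
    h,s,v=cv2.split(cv2.cvtColor(c['pixels'],cv2.COLOR_RGB2HSV)); P=pts(c)
    m=((abs(h.astype(int)-105)<8)&(s>150)&(v>90)).astype(np.uint8)
    k,l,st,ce=cv2.connectedComponentsWithStats(m); i=1+st[1:,4].argmax(); q=P[l==i]
    zm=np.median(q[:,2]); mm=(l==i)&(abs(P[...,2]-zm)<.004)
    return zm,cv2.minAreaRect(ray(c,np.argwhere(mm)[:,::-1],zm)[:,:2].astype(np.float32)),ce[i]
E
python3 - <<'E'
from m import *
c=cam('wrist'); save(c,'w1.png'); print(blue(c)); s=read_state(); print(s['tcp_pos'],s['eef_rot'])
E
```

```text
(np.float64(0.0407753630237008), ((0.6027169227600098, -0.36272695660591125), (0.03946058452129364, 0.10044614225625992), 4.42623233795166), array([282.98652695, 190.38048902]))
[ 0.59972304 -0.34346947  0.23061773] [-1.79958900e+02 -5.78225971e-02  9.52753170e+01]
```

View pics/w1.png

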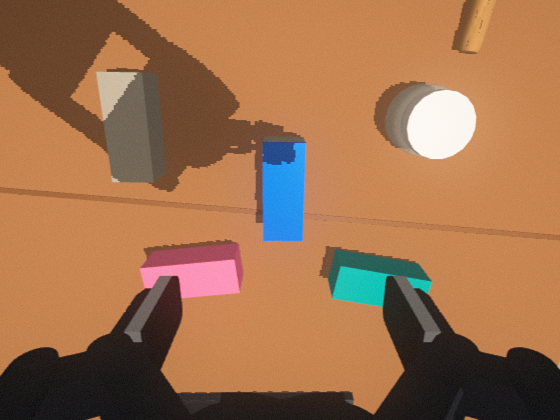

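The wrist view shows the blue prism alone at (283,190), with pink at (192,270), turquoise at (380,277) and bare at (130,127), all clear of the fingers. Its top is at z = 0.0408.

arm_command(series=[[[-0.018,0.0014,0.02],0.014],[[0,0,0.04],0],[[0,0,0.04],0],[[0,0,0.04],0],[[0,0,0.04],0]])

```text
time_s: 4.1
tcp_pos: [0.6033, -0.3594, 0.0503]
eef_rot: [180.0, 0.0, 94.6]
wrist_force: [-0.3, -0.5, 0.8]
opening: 0.0855
grip_force: 0.0
```

arm_command(series=[[[0,0,0.025],0],[[0,0,0.019],0],[[0,0,0],0]])

```text
time_s: 4.35
tcp_pos: [0.6017, -0.3584, 0.0033]
eef_rot: [-179.7, -0.3, 94.6]
wrist_force: [0.7, 0.1, -0.3]
opening: 0.0853
grip_force: 0.0
```

arm_command(series=[[[0,0,0],0],[[0,0,0],0],[[0,0,0],0],[[0,0,0],0],[[0,0,0],0]], fingers=1, squeeze=40)

```text
time_s: 4.77
tcp_pos: [0.6037, -0.3615, 0.0093]
eef_rot: [179.9, 0.1, 94.5]
wrist_force: [-1.6, 1.7, 6.5]
opening: 0.0398
grip_force: 42.6
```

arm_command(series=[[[0,0,0],0],[[0,0,0],0],[[0,0,0],0],[[0,0,0],0],[[0,0,0],0]])

```text
time_s: 5.18
tcp_pos: [0.6037, -0.3615, 0.0093]
eef_rot: [179.9, 0.1, 94.5]
wrist_force: [-1.2, 1.6, 7.0]
opening: 0.0398
grip_force: 42.6
```

arm_command(series=[[[0,0,-0.015],0],[[0,0,-0.035],0],[[0,0,-0.04],0],[[0,0,-0.04],0],[[0.03,-0.001,0],0]])

```text
time_s: 5.6
tcp_pos: [0.6024, -0.3368, 0.147]
eef_rot: [179.4, 0.6, 94.4]
wrist_force: [0.7, -1.4, -3.0]
opening: 0.0398
grip_force: 41.9
```

arm_command(series=[[[0.04,-0.001,0],0],[[0.04,0,0],0],[[0.04,-0.001,0],0],[[0.04,0,0],0],[[0.04,-0.001,0],0]])

```text
time_s: 6.02
tcp_pos: [0.5804, -0.1306, 0.1386]
eef_rot: [179.9, 0.0, 94.5]
wrist_force: [1.2, -0.2, -3.3]
opening: 0.0394
grip_force: 41.7
```

arm_command(series=[[[0.03,0,0],0],[[0,0,0],0],[[0,0,0],0],[[0,0,0],0]])

```text
time_s: 6.35
tcp_pos: [0.5788, -0.1026, 0.1382]
eef_rot: [179.9, 0.0, 94.6]
wrist_force: [-0.1, -0.1, -4.0]
opening: 0.0394
grip_force: 41.8
```

```bash
python3 - <<'E'
from m import *
c=cam('wrist'); save(c,'w2.png'); P=pts(c); s=read_state(); print(s['tcp_pos'],s['eef_rot'],blue(c))
h,sa,v=cv2.split(cv2.cvtColor(c['pixels'],cv2.COLOR_RGB2HSV))
def rect(m,z,n):
    k,l,st,ce=cv2.connectedComponentsWithStats(m.astype(np.uint8))
    if k<2: return print(n,'none')
    i=1+st[1:,4].argmax(); zz=np.median(P[l==i][:,2]); print(n,ce[i].round(),st[i,4],zz.round(4),cv2.minAreaRect(ray(c,np.argwhere(l==i)[:,::-1],zz)[:,:2].astype(np.float32)))
rect((h>60)&(h<85)&(sa>90)&(abs(P[...,2]-.02)<.006),0,'green')
rect((abs(P[...,2]-.02)<.005)&(sa<60)&(v>100),0,'strip')
rect(((h<6)|(h>174))&(sa>170)&(v>60)&(P[...,2]<.08),0,'pad')
rect((abs(P[...,2]-.07)<.005)&(sa<70)&(v<130)&(P[...,1]<0),0,'anvil')
E
```

```text
[ 0.57880462 -0.10315327  0.13795289] [1.79947849e+02 2.21713935e-02 9.44973169e+01] (np.float64(0.1697042055737421), ((0.5790910720825195, -0.09614894539117813), (0.040324464440345764, 0.0862044170498848), 4.447556495666504), array([282.16369976, 292.10644155]))
green [343.  79.] 7139 0.0205 ((0.6138119101524353, -0.027836650609970093), (0.03280262649059296, 0.12669731676578522), 3.46358585357666)
strip [280.  61.] 9320 0.0211 ((0.5700673460960388, -0.007599677890539169), (0.051356323063373566, 0.07936712354421616), 3.6009905338287354)
pad none
anvil [260. 151.] 2692 0.0704 ((0.5734196305274963, -0.0585583820939064), (0.06291267275810242, 0.02466067112982273), 4.551109790802002)
```

View pics/w2.png

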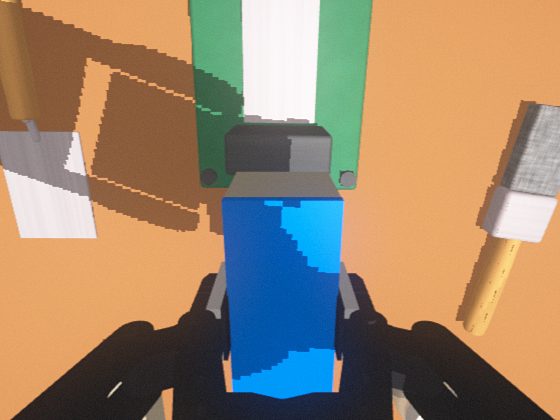

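The wrist view shows the prism held squarely, with the anvil at (278,148), the bed strip at (280,60), and the brush and putty knife well clear.

arm_command(series=[[[0.04,0,0],0.017],[[0.04,0,0],0],[[0.039,0,0],0],[[0,0,0.03],0],[[0,0,0.03],0]])

```text
time_s: 6.82
tcp_pos: [0.5717, 0.0172, 0.0782]
eef_rot: [179.7, 0.0, 93.6]
wrist_force: [0.6, -0.2, -2.7]
opening: 0.0394
grip_force: 41.9
```

arm_command(series=[[[0,0,0.025],0],[[0,0,0.014],0],[[0,0,0.004],0],[[0,0,0],0],[[0,0,0],0]])

```text
time_s: 7.23
tcp_pos: [0.5712, 0.0155, 0.035]
eef_rot: [179.9, 0.0, 93.5]
wrist_force: [-0.3, -0.2, -3.1]
opening: 0.0396
grip_force: 41.6
```

arm_command(series=[[[0,-0.002,0.002],0],[[0,0,0.002],0],[[0,0,0.0015],0],[[0,0,0],0],[[0,0,0],0]])

```text
time_s: 7.65
tcp_pos: [0.5688, 0.0161, 0.0293]
eef_rot: [180.0, 0.0, 93.6]
wrist_force: [-1.0, -0.8, 1.7]
opening: 0.0394
grip_force: 42.3
```

arm_command(series=[[[0,0,0],0],[[0,0,0],0],[[0,0,0],0],[[0,0,0],0],[[0,0,0],0]], fingers=-0.6)

```text
time_s: 8.07
tcp_pos: [0.5686, 0.0162, 0.0288]
eef_rot: [180.0, -0.0, 93.6]
wrist_force: [0.2, 0.1, -0.0]
opening: 0.0682
grip_force: 0.0
```

arm_command(series=[[[0,0,-0.03],0],[[0,0,-0.04],0],[[0,0,-0.04],0],[[0,0,-0.04],0],[[0,0,0],0]])

```text
time_s: 8.48
tcp_pos: [0.5711, 0.0161, 0.186]
eef_rot: [179.4, 0.1, 93.6]
wrist_force: [0.0, -0.0, 0.3]
opening: 0.0681
grip_force: 0.0
```

```bash
python3 - <<'E'
from m import *
c=cam('wrist'); save(c,'w3.png'); P=pts(c); s=read_state(); print(s['tcp_pos'],s['eef_rot'],blue(c))
h,sa,v=cv2.split(cv2.cvtColor(c['pixels'],cv2.COLOR_RGB2HSV))
m=((h<6)|(h>174))&(sa>170)&(v>60)&(P[...,2]<.08)&(P[...,2]>.05); print('pad',m.sum(),np.median(P[m],0))
t=cam('top'); print(blue(t)); 
E
```

```text
[0.56999666 0.01616563 0.18259204] [1.79587618e+02 5.62055732e-02 9.35621758e+01] (np.float64(0.060794027217300074), ((0.5695837736129761, 0.014614209532737732), (0.0401378832757473, 0.10038091987371445), 3.694714069366455), array([277.22231205, 192.59143088]))
pad 804 [0.56411187 0.09129358 0.06640788]
(np.float64(-0.4284271370481028), ((1.5485880374908447, -0.6490861177444458), (0.24911709129810333, 0.25363507866859436), 84.945068359375), array([427.27817404,  28.49976224]))
```

View pics/w3.png

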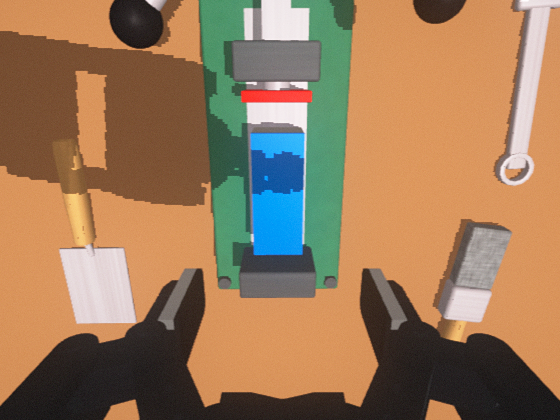

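The wrist view shows the prism at (277,192), centred and parallel on the bed. Anvil is at (277,272) and the red pad at (277,96). Next: shut the fingers, turn the tool square to a spoke and start pushing.

arm_command(series=[[[0,0,0],-0.108],[[0,0,0],-0.108],[[0,0,0],-0.108],[[0,0,0],-0.108],[[0,0,0],-0.108]], fingers=1)

```text
time_s: 9.0
tcp_pos: [0.5679, 0.0162, 0.1769]
eef_rot: [-179.9, -0.1, 124.8]
wrist_force: [-0.1, 0.3, -0.4]
opening: 0.0075
grip_force: 0.0
```

arm_command(series=[[[0,0,0],-0.108],[[0,0,0],-0.108],[[0,0,0],-0.108],[[0,0,0],0],[[0,0,0],0]])

```text
time_s: 9.42
tcp_pos: [0.5681, 0.0162, 0.1774]
eef_rot: [-179.9, -0.1, 142.9]
wrist_force: [0.3, 1.0, -0.0]
opening: 0.0
grip_force: 0.0
```

```bash
cat > star.py <<'E'
from h import *
H=np.array([.557,.214])
def go(phi,a=.072,b=.035):
    s=read_state(); yaw=np.radians(s['eef_rot'][2]); p=s['tcp_pos'][:2]; f=np.radians(phi)
    er=np.array([np.cos(f),np.sin(f)]); et=np.array([np.sin(f),-np.cos(f)])
    g=H+a*er-b*et; d=g-p; R=np.array([[np.cos(yaw),np.sin(yaw)],[np.sin(yaw),-np.cos(yaw)]])
    print('goal',g.round(4),'tool shift',(R@d).round(4),'turn',round(((s['eef_rot'][2]-(phi-90)+180)%360-180)*np.pi/180,4),s['tcp_pos'].round(4),s['eef_rot'].round(1))
def spokes():
    for n in ('top','scene','wrist'):
        c=cam(n); P=pts(c); v=c['pixels'].max(-1)
        m=((v<60)&(P[...,2]>.115)&(P[...,2]<.14)&(abs(np.hypot(P[...,0]-H[0],P[...,1]-H[1])-.11)<.015)).astype(np.uint8)
        k,l,s,ce=cv2.connectedComponentsWithStats(m)
        for i in range(1,k):
            if s[i,4]>12:
                q=ray(c,ce[i],.126)[0,:2]-H; print(n,s[i,4],(np.degrees(np.arctan2(q[1],q[0]))%360).round(1),np.hypot(*q).round(4))
def torque():
    s=read_state(); F=s['wrist_force']; r=s['tcp_pos'][:2]-H; yaw=np.radians(s['eef_rot'][2])
    print('yaw',s['eef_rot'][2].round(1),'phi',round(s['eef_rot'][2]+90,1),'z',s['tcp_pos'][2].round(4),'F',F.round(2),'tool Fx',round(F[0]*np.cos(yaw)+F[1]*np.sin(yaw),2),'Mz',s['ft_torque'][2].round(3),'T',round(r[0]*F[1]-r[1]*F[0],3),'T+Mz',round(r[0]*F[1]-r[1]*F[0]+s['ft_torque'][2],3))
E
python3 -c "
from star import *
go(233.1); torque()"
```

```text
goal [0.5418 0.1354] tool shift [0.0929 0.0791] turn -0.0042 [0.5681 0.0162 0.1774] [-1.799e+02 -1.000e-01  1.429e+02]
yaw 142.9 phi 232.9 z 0.1774 F [ 0.31  1.01 -0.01] tool Fx 0.36 Mz -0.042 T 0.073 T+Mz 0.031
```

arm_command(series=[[[0.0232,0.0198,0],0],[[0.0232,0.0198,0],0],[[0.0232,0.0198,0],0],[[0.0232,0.0198,0],0],[[0,0,0],0]])

```text
time_s: 9.83
tcp_pos: [0.5405, 0.139, 0.1781]
eef_rot: [-180.0, -0.1, 143.0]
wrist_force: [1.1, 0.3, 0.4]
opening: 0.0
grip_force: 0.0
```

arm_command(series=[[[0,0,0.035],0],[[0,0,0.037],0],[[0,0,0],0],[[0,0,0],0]])

```text
time_s: 10.17
tcp_pos: [0.5413, 0.1349, 0.1056]
eef_rot: [-179.8, -0.2, 142.9]
wrist_force: [0.2, 0.1, -0.0]
opening: -0.0002
grip_force: 0.0
```

arm_command(series=[[[0.007,0,0],0],[[0.006,0,0],0],[[0.005,0,0],0],[[0,0,0],0]])

```text
time_s: 10.5
tcp_pos: [0.5275, 0.1466, 0.1083]
eef_rot: [179.9, 0.1, 143.1]
wrist_force: [0.2, 0.9, 0.4]
opening: 0.0001
grip_force: 0.0
```

```bash
python3 -c "
from star import *
torque();spokes();torque(); go(233.1,.072,.017)"
```

```text
yaw 143.1 phi 233.1 z 0.1083 F [0.25 0.91 0.36] tool Fx 0.35 Mz 0.013 T -0.01 T+Mz 0.003
top 34 321.7 0.1089
top 32 53.4 0.1079
top 38 144.2 0.1114
scene 39 142.0 0.1103
scene 56 324.0 0.1109
scene 55 52.1 0.1119
wrist 2388 233.4 0.1095
yaw 143.1 phi 233.1 z 0.1075 F [-0.43  0.2  -0.78] tool Fx 0.46 Mz -0.002 T -0.035 T+Mz -0.036
goal [0.5274 0.1462] tool shift [ 0.0002 -0.0002] turn -0.0007 [0.5277 0.1462 0.1075] [180.    0.  143.1]
```

arm_command(series=[[[0.0073,-0.0013,0],0.1],[[0.0073,-0.0013,0],0.1],[[0.0073,-0.0013,0],0.1],[[0.0073,-0.0013,0],0.1],[[0.0073,-0.0013,0],0.1]])

```text
time_s: 11.07
tcp_pos: [0.4995, 0.1679, 0.1073]
eef_rot: [179.9, 0.1, 114.1]
wrist_force: [3.9, -10.1, 2.9]
opening: -0.0001
grip_force: 5.6
```

```bash
python3 -c "
from star import *
torque();go(read_state()['eef_rot'][2]+90,.072,.017)"
```

```text
yaw 114.1 phi 204.1 z 0.1073 F [  3.9  -10.08   2.87] tool Fx -10.79 Mz -0.011 T 0.759 T+Mz 0.749
goal [0.4982 0.1691] tool shift [ 0.0016 -0.0007] turn 0.0 [0.4995 0.1679 0.1073] [1.799e+02 1.000e-01 1.141e+02]
```

arm_command(series=[[[0.0073,-0.0013,0],0.1],[[0.0073,-0.0013,0],0.1],[[0.0073,-0.0013,0],0.1],[[0.0073,-0.0013,0],0.1],[[0.0073,-0.0013,0],0.1]])

```text
time_s: 11.48
tcp_pos: [0.4847, 0.2018, 0.1073]
eef_rot: [180.0, 0.1, 85.5]
wrist_force: [2.3, -11.1, 3.9]
opening: -0.0001
grip_force: 5.5
```

arm_command(series=[[[0.0073,-0.0013,0],0.1],[[0.0073,-0.0013,0],0.1],[[0.0073,-0.0013,0],0.1],[[0.0073,-0.0013,0],0.1],[[0.0073,-0.0013,0],0.1]])

```text
time_s: 11.9
tcp_pos: [0.4882, 0.2382, 0.1072]
eef_rot: [180.0, 0.1, 56.8]
wrist_force: [-0.3, -11.8, 3.5]
opening: -0.0002
grip_force: 5.3
```

```bash
python3 -c "
from star import *
torque();go(read_state()['eef_rot'][2]+90,.072,.017)"
```

```text
yaw 56.8 phi 146.8 z 0.1072 F [ -0.32 -11.75   3.52] tool Fx -10.01 Mz -0.069 T 0.817 T+Mz 0.747
goal [0.4874 0.2392] tool shift [ 0.0005 -0.0012] turn 0.0 [0.4882 0.2382 0.1072] [1.80e+02 1.00e-01 5.68e+01]
```

arm_command(series=[[[0.0073,-0.0013,0],0.1],[[0.0073,-0.0013,0],0.1],[[0.0073,-0.0013,0],0.1],[[0.0073,-0.0013,0],0.1],[[0.0073,-0.0013,0],0.1]])

```text
time_s: 12.32
tcp_pos: [0.5075, 0.2683, 0.1067]
eef_rot: [180.0, 0.3, 28.2]
wrist_force: [-6.7, -10.7, 4.2]
opening: 0.0001
grip_force: 5.2
```

arm_command(series=[[[-0.02,0,0],0],[[0,0,0],0],[[0,0,-0.03],0],[[0,0,-0.03],0],[[0,0,0],0]])

```text
time_s: 12.73
tcp_pos: [0.493, 0.2607, 0.1717]
eef_rot: [180.0, -0.4, 28.5]
wrist_force: [0.3, 0.3, 0.1]
opening: -0.0
grip_force: 0.0
```

arm_command(series=[[[-0.0084,0.0049,0],-0.12],[[-0.0084,0.0049,0],-0.12],[[-0.0084,0.0049,0],-0.12],[[-0.0084,0.0049,0],-0.12],[[-0.0084,0.0049,0],-0.12]])

```text
time_s: 13.15
tcp_pos: [0.4765, 0.2139, 0.1668]
eef_rot: [180.0, -0.0, 63.2]
wrist_force: [1.2, 0.3, -1.0]
opening: 0.0002
grip_force: 0.0
```

arm_command(series=[[[-0.0084,0.0049,0],-0.12],[[-0.0084,0.0049,0],-0.12],[[-0.0084,0.0049,0],-0.12],[[-0.0084,0.0049,0],-0.12],[[-0.0084,0.0049,0],-0.12]])

```text
time_s: 13.57
tcp_pos: [0.4907, 0.1679, 0.1668]
eef_rot: [180.0, -0.0, 97.6]
wrist_force: [0.3, 0.3, 0.2]
opening: -0.0001
grip_force: 0.0
```

arm_command(series=[[[-0.0084,0.0049,0],-0.12],[[-0.0084,0.0049,0],-0.12],[[-0.0084,0.0049,0],-0.12],[[0,0,0],0],[[0,0,0],0]])

```text
time_s: 13.98
tcp_pos: [0.5109, 0.1475, 0.1667]
eef_rot: [-180.0, -0.0, 117.6]
wrist_force: [-0.4, 0.9, 0.1]
opening: 0.0001
grip_force: 0.0
```

```bash
python3 -c "
from star import *
from m import blue
torque();spokes();go(read_state()['eef_rot'][2]+90,.072,.037); print(blue(cam('wrist')))
c=cam('top');save(c,'t2.png',(190,180,340,280),4)"
```

```text
yaw 117.6 phi 207.6 z 0.1667 F [-0.42  0.89  0.12] tool Fx 0.98 Mz -0.019 T -0.069 T+Mz -0.088
top 35 27.0 0.1077
top 36 118.3 0.1102
scene 42 207.2 0.1091
scene 56 298.5 0.1096
scene 44 115.4 0.1105
scene 66 27.0 0.1136
wrist 1518 206.0 0.1104
wrist 34 300.9 0.1016
goal [0.5104 0.1478] tool shift [-0.0001 -0.0001] turn 0.0 [0.5104 0.1479 0.1668] [-180.    -0.   117.7]
(np.float64(0.060794293457399506), ((0.5871344804763794, 0.003432968631386757), (0.010237854905426502, 0.04356226697564125), 23.465965270996094), array([280.63806971, 373.34048257]))
```

View pics/t2.png

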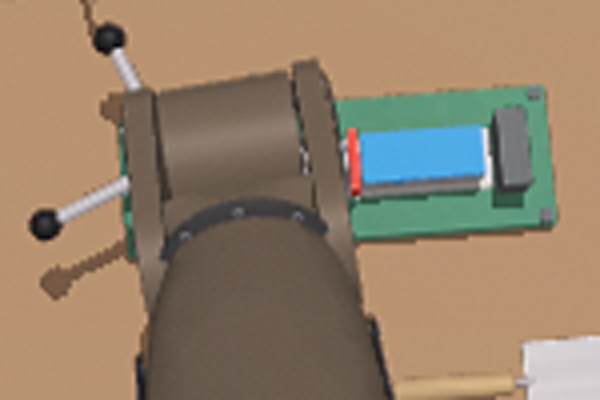

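The prism is against the red pad at (353,160 in the crop), with a gap left before the anvil at (510,150). Next spoke.

arm_command(series=[[[0,0,0.03],0],[[0,0,0.029],0],[[0.012,0,0],0],[[0.007,0,0],0],[[0,0,0],0]])

```text
time_s: 14.65
tcp_pos: [0.5014, 0.1657, 0.1087]
eef_rot: [180.0, 0.0, 117.9]
wrist_force: [-0.1, 0.5, 0.1]
opening: 0.0003
grip_force: 0.0
```

arm_command(series=[[[0.0073,-0.0013,0],0.1],[[0.0073,-0.0013,0],0.1],[[0.0073,-0.0013,0],0.1],[[0.0073,-0.0013,0],0.1],[[0.0073,-0.0013,0],0.1]])

```text
time_s: 15.07
tcp_pos: [0.4858, 0.1969, 0.1091]
eef_rot: [179.9, 0.1, 88.9]
wrist_force: [3.1, -10.9, -5.9]
opening: 0.0001
grip_force: 5.6
```

arm_command(series=[[[0.0073,-0.0013,0],0.1],[[0.0073,-0.0013,0],0.1],[[0.0073,-0.0013,0],0.1],[[0.0073,-0.0013,0],0.1],[[0.0073,-0.0013,0],0.1]])

```text
time_s: 15.48
tcp_pos: [0.4868, 0.2334, 0.1091]
eef_rot: [179.9, 0.1, 60.3]
wrist_force: [-0.5, -12.7, -1.8]
opening: 0.0002
grip_force: 5.5
```

```bash
python3 -c "
from star import *
torque();go(read_state()['eef_rot'][2]+90,.072,.017)"
```

```text
yaw 60.3 phi 150.3 z 0.1091 F [ -0.51 -12.66  -1.84] tool Fx -11.25 Mz -0.069 T 0.898 T+Mz 0.829
goal [0.486  0.2349] tool shift [ 0.0009 -0.0015] turn 0.0 [0.4868 0.2334 0.1091] [1.799e+02 1.000e-01 6.030e+01]
```

arm_command(series=[[[0.0018,-0.0004,0],0.025],[[0.0018,-0.0004,0],0.025],[[0.0018,-0.0004,0],0.025],[[0.0018,-0.0004,0],0.025],[[0.0018,-0.0004,0],0.025]])

```text
time_s: 15.9
tcp_pos: [0.4897, 0.2417, 0.1092]
eef_rot: [180.0, 0.1, 53.3]
wrist_force: [-0.3, -12.9, -1.0]
opening: -0.0002
grip_force: 5.3
```

```bash
python3 -c "
from star import *
torque()"
```

```text
yaw 53.3 phi 143.3 z 0.1092 F [ -0.27 -12.9   -1.05] tool Fx -10.51 Mz -0.092 T 0.875 T+Mz 0.784
```

arm_command(series=[[[0.0018,-0.0004,0],0.025],[[0.0018,-0.0004,0],0.025],[[0.0018,-0.0004,0],0.025],[[0.0018,-0.0004,0],0.025],[[0.0018,-0.0004,0],0.025]])

```text
time_s: 16.32
tcp_pos: [0.4938, 0.2498, 0.1092]
eef_rot: [180.0, 0.1, 46.2]
wrist_force: [-1.7, -12.4, -1.2]
opening: 0.0002
grip_force: 5.3
```

```bash
python3 -c "
from star import *
torque()"
```

```text
yaw 46.2 phi 136.2 z 0.1092 F [ -1.74 -12.43  -1.19] tool Fx -10.17 Mz -0.134 T 0.847 T+Mz 0.713
```

arm_command(series=[[[0.0018,-0.0004,0],0.025],[[0.0018,-0.0004,0],0.025],[[0.0018,-0.0004,0],0.025],[[0.0018,-0.0004,0],0.025]])

```text
time_s: 16.65
tcp_pos: [0.4976, 0.256, 0.1091]
eef_rot: [180.0, 0.1, 40.4]
wrist_force: [-2.2, -12.9, -1.0]
opening: -0.0005
grip_force: 5.2
```

```bash
python3 -c "
from star import *
torque()"
```

```text
yaw 40.4 phi 130.4 z 0.1091 F [ -2.21 -12.91  -1.  ] tool Fx -10.06 Mz -0.059 T 0.86 T+Mz 0.801
```

arm_command(series=[[[0.0018,-0.0004,0],0.025],[[0.0018,-0.0004,0],0.025],[[0.0018,-0.0004,0],0.025],[[0.0018,-0.0004,0],0.025]])

```text
time_s: 16.98
tcp_pos: [0.502, 0.2616, 0.1091]
eef_rot: [180.0, 0.2, 34.7]
wrist_force: [-4.8, -12.7, -0.2]
opening: 0.0003
grip_force: 5.6
```

```bash
python3 -c "
from star import *
torque()"
```

```text
yaw 34.7 phi 124.7 z 0.1091 F [ -4.78 -12.71  -0.21] tool Fx -11.17 Mz -0.111 T 0.927 T+Mz 0.815
```

arm_command(series=[[[0.0018,-0.0004,0],0.025],[[0.0018,-0.0004,0],0.025],[[0.0018,-0.0004,0],0.025]])

```text
time_s: 17.23
tcp_pos: [0.5054, 0.2653, 0.1091]
eef_rot: [180.0, 0.2, 30.4]
wrist_force: [-6.9, -16.0, 2.4]
opening: -0.0002
grip_force: 6.8
```

```bash
python3 -c "
from star import *
torque()"
```

```text
yaw 30.4 phi 120.4 z 0.1091 F [ -6.87 -16.04   2.41] tool Fx -14.05 Mz -0.042 T 1.181 T+Mz 1.139
```

arm_command(series=[[[0.0011,-0.0003,0],0.015]])

```text
time_s: 17.32
tcp_pos: [0.5061, 0.2661, 0.1091]
eef_rot: [179.9, 0.2, 29.6]
wrist_force: [-6.3, -15.5, 2.5]
opening: -0.0001
grip_force: 7.1
```

```bash
python3 -c "
from star import *
torque()"
```

```text
yaw 29.6 phi 119.6 z 0.1091 F [ -6.3  -15.45   2.51] tool Fx -13.11 Mz -0.152 T 1.114 T+Mz 0.962
```

arm_command(series=[[[0.0013,-0.0003,0],0.018],[[0.0013,-0.0003,0],0.018]])

```text
time_s: 17.48
tcp_pos: [0.5078, 0.2676, 0.1091]
eef_rot: [179.9, 0.3, 27.5]
wrist_force: [-8.8, -17.1, 3.4]
opening: 0.0001
grip_force: 7.7
```

```bash
python3 -c "
from star import *
torque()"
```

```text
yaw 27.5 phi 117.5 z 0.1091 F [ -8.84 -17.12   3.41] tool Fx -15.75 Mz -0.136 T 1.316 T+Mz 1.181
```

arm_command(series=[[[0.0004,-0.0001,0],0.005]])

```text
time_s: 17.57
tcp_pos: [0.5081, 0.2679, 0.1091]
eef_rot: [179.9, 0.3, 27.2]
wrist_force: [-9.3, -15.8, 3.6]
opening: -0.0002
grip_force: 7.7
```

```bash
python3 -c "
from star import *
torque()"
```

```text
yaw 27.2 phi 117.2 z 0.1091 F [ -9.29 -15.8    3.63] tool Fx -15.49 Mz -0.071 T 1.273 T+Mz 1.202
```

The torque at the hub has risen from 0.75 to about 1.19 N m, which means roughly 40 N of grip. That is firm, so I'll back off and look.

arm_command(series=[[[-0.01,0,0],0],[[-0.012,0,0],0],[[0,0,0],0],[[0,0,-0.03],0],[[0,0,-0.03],0]])

```text
time_s: 17.98
tcp_pos: [0.4903, 0.2598, 0.169]
eef_rot: [-180.0, 0.1, 27.3]
wrist_force: [0.5, 0.5, 1.2]
opening: -0.0002
grip_force: 0.0
```

arm_command(series=[[[0,0,-0.04],0],[[0,0,-0.02],0],[[0,0,0],0],[[0,0,0],0],[[0,0,0],0]])

```text
time_s: 18.4
tcp_pos: [0.4902, 0.2596, 0.2278]
eef_rot: [-180.0, -0.0, 27.3]
wrist_force: [-0.4, 0.9, -1.3]
opening: 0.0
grip_force: 0.0
```

```bash
python3 -c "
from star import *
torque();spokes()
c=cam('top');save(c,'t3.png',(190,180,340,280),4)"
```

```text
yaw 27.3 phi 117.3 z 0.2278 F [-0.38  0.88 -1.32] tool Fx 0.06 Mz -0.011 T -0.041 T+Mz -0.052
top 35 28.1 0.108
top 33 296.6 0.1098
top 37 207.9 0.1127
scene 29 208.0 0.1097
scene 59 299.3 0.1107
scene 49 116.7 0.1104
scene 65 27.5 0.1132
wrist 913 297.6 0.1086
wrist 50 204.3 0.1167
```

View pics/t3.png

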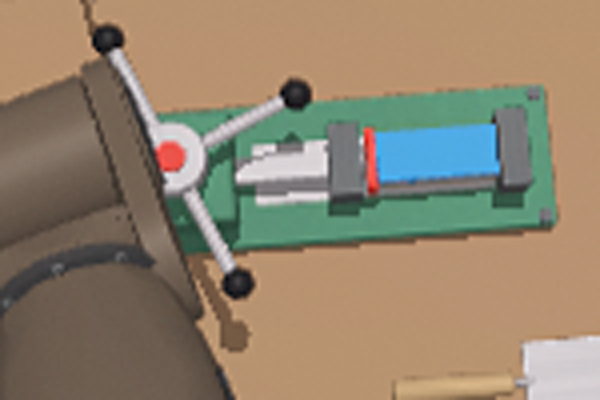

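The prism sits between the red pad (370,160) and the anvil (512,150) with no gap, straight, and the arm is clear. Handing in.

```bash
python3 -c "
from station import ticket
print(ticket.close_job())"
```

```text
the job is handed in; nothing more can be done
None
```

The blue prism lies coat up on the clamp bed, gripped against the anvil at about 40 N (estimated from the torque on the handle), the arm is clear, and the job is handed in; no verdict came back.

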